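# Load a dish into the UV chamber under its spring flap

## Task

Load the petri dish into the UV chamber: with one fingertip press the blue bar beside the loading deck down and keep it down, so that the spring-closed flap stays open, and with the other fingertip push the dish along the deck, under the flap, until it is fully home against the stop inside. Then draw the fingers out and let the bar up so that the flap springs shut behind the dish. The dish is only ever slid, never picked up (its lid is loose), and the bottles and the marker standing around are left where they are.

Things in the scene. Friction and masses are not known exactly. Their poses are not given: they have to be found in the camera images.
- chamber: UV chamber, fixed: low white cabinet with an open steel loading deck in front. Frame: z up from the worktop, x the loading direction (from the deck into the chamber), y to the left looking along x; origin at worktop height on the slot's centre line, under the lower edge of the shut flap. Deck top at z = 6 mm, x -135 to 0, y +-62 mm; it runs on level into the chamber, 102 mm wide inside
- rails (a point): point on the deck midway between the two low flared aluminium rails that lead the dish in (chamber frame x = -29, z = 6 mm). Their tops are at z = 14 mm; they run from x = -59 mm (120 mm apart) to x = 0 (105 mm apart)
- hinge (a point): middle of the flap's hinge, an 8 mm rod along y at x = 40, z = 36 mm in the chamber's frame. Behind it the roof (top at z = 40 mm) begins; the lamp house, 68 mm high, stands at x 83 to 137 mm; the grey gear case, 50 mm high, at x 40 to 100, y 55 to 89 mm
- flap_edge (a point): middle of the lower edge of the black flap with orange panel (100 mm wide, 49 mm from hinge to edge). Shut, it slopes from the hinge down to x = 0, z = 8 mm. It swings up and back over the roof, never inward, so the shut flap stops the dish; fully open it stands up and back from the hinge, its edge 76 mm above the worktop, and the space at x below 34 mm is clear to any height
- flap (a joint): angle of the flap, 0 rad (shut) to 2.79 rad (fully open), geared to the press bar: about 0.2 rad per mm of bar travel. The spring shuts it when the bar is let go. The finger behind the dish is clear of it when it is open by more than 2.4 rad
- bar_top (a point): middle of the top face of the blue press bar, 200 mm long (along the chamber's x, from x = -156 mm into the gear case at x = 40 mm), 16 mm wide, centred at y = 74 mm left of the slot's centre line. Its top is at z = 26 mm at rest and 12 mm fully down; it stays level and can be pressed, and slid along while pressed, anywhere on its length
- press_bar (a joint): travel of the press bar, 0 m (up) to 0.014 m (fully down, solid stop). A spring pushes it up with 3 N at rest and 5 N at the bottom
- seat (a point): point on the chamber floor under the dish's centre when the dish is fully home against the rubber stop strip at the back: x = 74.5, y = 0, z = 6 mm in the chamber's frame. Sideways the walls leave it 3.5 mm each way. Its near edge is then at x = 27 mm, 9 mm short of the hinge rod's front
- dish: glass petri dish with lid and an amber gel layer, 95 mm in diameter, 16 mm high, 0.07 kg, loose, its glass rim smooth and slippery; it stands on the loading deck in front of the flap. Origin at the centre of its underside, z up
- amber_bottle: amber reagent bottle with white cap, 49 mm in diameter, 96 mm high, standing beside the deck: a bystander; origin at the centre of its underside
- dropper: small amber dropper bottle with black bulb, 38 mm in diameter, 99 mm high, standing beside the deck: a bystander; origin at the centre of its underside
- marker: marker pen with blue cap, 137 mm long, 18 mm thick, lying to the left of the press bar: a bystander; origin at the middle of its underside, x along it
There are look-alikes about, which are no part of the job. Leave any pink or red look-alike of the dish alone.

How it is judged:
On the way, in this order (a step that is already met when the one before it is completed fails the run):
1. a fingertip holds the press bar down, the flap is open, and a finger is pushing the dish, which is part way under the flap (contact force between the fingers and press_bar above 1 N and value of joint flap above 1.5 rad and contact force between the fingers and dish above 0.02 N and x of dish in the frame of chamber between -0.03 and 0.06 m), for 0.1 s.
2. the dish is home against the stop while the bar is still held down (horizontal distance between dish and seat below 0.006 m and value of joint flap above 1.5 rad and contact force between the fingers and press_bar above 1 N), for 0.1 s.
At the end, for the whole second after the job is handed in: the dish lies flat and at rest within 6 mm of its home position against the stop, the press bar is fully up (within 1 mm) and the flap is shut (within 0.06 rad) (horizontal distance between dish and seat below 0.006 m and value of joint flap below 0.06 rad and value of joint press_bar below 0.001 m and z of dish in the frame of seat below 0.003 m and angle between dish's own z axis and vertical below 0.05 rad and linear speed of dish below 0.01 m/s); the robot touches nothing.
It fails at once if the dish is picked up or tipped: raised more than 8 mm off the deck or tilted more than 0.2 rad (z of dish in the frame of chamber above 0.014 m or angle between dish's own z axis and vertical above 0.2 rad).
It fails at once if a bystander (either bottle or the marker) is moved more than 20 mm (distance of any of amber_bottle, dropper, marker from where it was at the start of the episode above 0.02 m).
It also fails if it takes over 48 s, if anything falls off the work surface, if the arm or the gripper's body presses on something with over 40 N, if the wrist force passes 120 N, or if a joint passes its speed limit or range.

## Robot

A 6-joint arm with a two-finger parallel gripper is mounted at the origin on a cart in front of the work surface, level with it; the furniture and walls round the work are solid. World frame = base frame: x ahead of the robot, y to its left, z up, the work surface at z = 0. Lengths are in m, angles in rad, forces in N, time in s.
With the tool pointing down it reaches from about 0.3 to 0.85 m from the base axis. Payload 5.4 kg.
Tool frame: the origin (TCP) lies at the very end of the fingers, on their centre line; the grasp point (between the pads) lies 19 mm behind it; z points along the fingers, y is the line along which they close (so a half turn about z gives the same grasp; the last joint's range is limited). The gripper opens to 85 mm and grips with 20 to 120 N. Pads are 22 mm wide; open, the fingers measure 114 mm over their backs; the gripper's body (76 mm by 85 mm) begins 54 mm behind the grasp point. The pads swing forward as they close: fully open they stand 13 mm farther back than shut.
Start: joints at [-1.516, 0.158, 1.597, -0, 1.386, -0.21], TCP at [0.15, -0.555, 0.231] pointing down, gripper open.
Joint ranges: [-2.91, 2.91], [-0.94, 2.29], [0.18, 2.7], [-1.29, 4.43], [0.17, 2.64], [-3, 3]. Speed limits (rad/s): [2.57, 2.57, 3.14, 3.14, 3.14, 3.14].

## Interface

Orientations are given as [roll, pitch, yaw] about the fixed x, y, z axes, in that order (R = Rz(yaw) Ry(pitch) Rx(roll)).
In Python, from plant import env gives the robot as it stands.
- The arm moves only by the tool drive_tool, never from a script. Its argument "deltas" is a list of rows, each a list of 7 numbers: the closure, from 0 (fully open) to 1 (shut), then the shift along the world's x, y, z in m, then the turn, a rotation vector about the world's x, y, z in degrees. A call has 1 to 8 rows; each row is the pose to reach, as a shift and turn from the pose commanded when the call began; what a row does not reach only later rows make up. A row lasts 1/8 s, in which the tool goes at most 62.5 mm and 10.7 degrees, less where a joint would pass 70% of its speed; a pose out of reach is approached as far as the arm can. A call with a gripper value outside its range is refused whole. The fingers move at their own pace and stop on an object; "force" is the grip in N (left out, the last holds). Time passes only in rows, so rows that repeat a pose let the fingers close. It gives the time, the measured TCP pose, the force, the opening and the grip force at its end, in the units of the state.
- env.observe(): the state, without advancing time (a new reading comes with each control period).
- env.read_camera(name): name is "side" or "top"; returns a dict with "image" (384x512x3 uint8, red, green, blue), "range_z" (384x512 float32, m along the optical axis (not along the pixel's ray), 0 where there is no reading), "intrinsics" (3x3 intrinsics, pixels), "k1" (the pictures are not rectified: a ray, as slopes to the right and down, at radius r is drawn at 1 + k1 r^2 times it, then the intrinsics apply), "R" (3x3) and "t" (3): a world point X has camera coordinates R X + t. Camera axes: x right, y down, z forward; pixel columns grow to the right and rows downward; lengths in m; the calibration is good to about 2 mm. A picture is of the moment at which its call begins.
- env.hand_in(): hands the job in; it is judged then, once.
The state is a dict: "time": time; "joints": joint angles; "qd": joint speeds; "joint_efforts": joint torques, N m; "ee_pos": TCP position; "tool_rot": TCP orientation; "wrist_force": force on the tool from outside, world axes, zero at the start; "ft_torque": the same for the moment, N m; "gripper_width": opening from 0.0 (shut) to 1.0 (fully open); "finger_force": force on a finger pad.
Only numpy, scipy, OpenCV 4.12 (cv2) and the standard library are available. Lean on these libraries where they do the work, as an engineer would, in place of code of your own. Each camera call takes 0.05 s, during which the arm holds its last target. There are 200 camera calls.

## Working session

There is one attempt and no reset: what is moved stays moved. The work goes in short steps, Python scripts to look and compute and a tool call to move; the robot and the scene stay as the last step left them, time stands still between calls to the robot, and variables do not carry over. Pictures are saved under pics/ and viewed, at most 11 in all, crops included, and the job is handed in when it is done.

Besides the shell and the picture viewer there is one more tool, called after "Request:" as a command line: name --pt "numbers of a row" for each row, then --argument value for the rest. drive_tool: Moves the arm, as the interface text tells. Its arguments: {"type":"object","properties":{"deltas":{"type":"array","items":{"type":"array","items":{"type":"number"}}},"force":{"type":"number"}},"required":["deltas"]}

```bash
mkdir -p pics; ls
python3 - <<'E'
from plant import env
import cv2,numpy as np
for n in("top","side"):
    c=env.read_camera(n);cv2.imwrite(f"pics/{n}0.png",c["image"][:,:,::-1]);np.savez(f"{n}0.npz",**c)
    print(n,c["intrinsics"].tolist(),c["k1"],c["R"].tolist(),c["t"])
print(env.observe())
E
```

```text
pics
top [[372.7041857918705, 0.0, 249.5317850172772], [0.0, 372.7041857918705, 193.4087689600059], [0.0, 0.0, 1.0]] -0.12397022804204129 [[0.0162918079404106, -0.9998597960669016, -0.003868488475733156], [-0.9864601698071679, -0.015441767124038245, -0.16327242636802006], [0.16318979863351252, 0.0064761128110214, -0.9865734385157612]] [0.04909465 0.55632472 0.83195271]
side [[376.46427661874964, 0.0, 260.42300874273724], [0.0, 376.46427661874964, 190.86353719038902], [0.0, 0.0, 1.0]] -0.013056831133712149 [[0.9854152109763056, -0.16981363829541965, -0.010963130273577735], [-0.10115165108824804, -0.5327308070439382, -0.8402179661899858], [0.13684007256152847, 0.8290725031474552, -0.542137970507664]] [-0.51373049  0.12515496  0.7784509 ]
{'time': 0.1, 'joints': array([-1.51610994e+00,  1.58990335e-01,  1.59813298e+00, -8.10324580e-06,
        1.38617478e+00, -2.10069897e-01]), 'qd': array([-5.10370314e-05, -1.63680515e-03, -3.03342877e-03,  2.63179220e-04,
        1.01861895e-05, -5.62742812e-04]), 'joint_efforts': array([-5.81571257e-04, -3.96990752e+01, -3.32338786e+01, -2.14353586e-04,
        4.24649435e-03, -8.61098179e-07]), 'ee_pos': array([ 0.15042603, -0.55441042,  0.23039957]), 'tool_rot': array([-3.13992304e+00, -3.47845514e-04,  2.64757485e-01]), 'wrist_force': array([-1.07140836, -0.08155051, -0.76440243]), 'ft_torque': array([ 0.02312827, -0.01215627,  0.08132485]), 'finger_force': 0.0, 'gripper_width': 0.999136526223285}
```

View pics/top0.png

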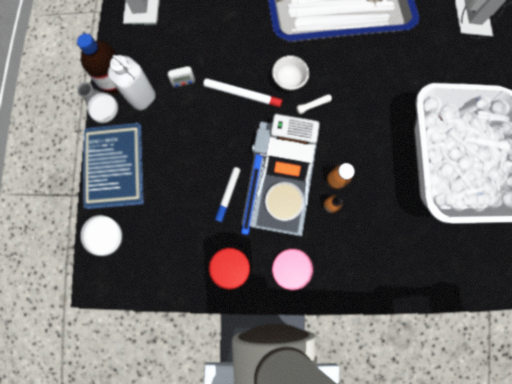

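View pics/side0.png

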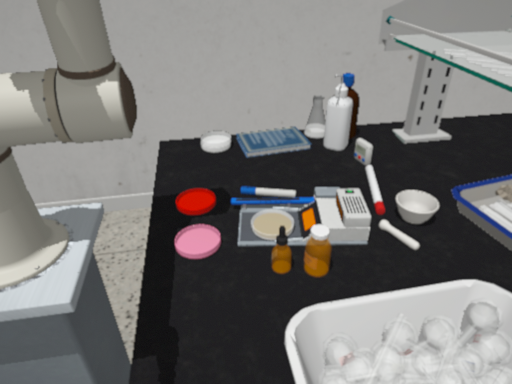

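The top view shows three dish-like things: amber at (285,201) on the deck, red at (229,268) and pink at (292,269). The amber one fits, because it is on the deck before the orange flap (288,169). The blue bar runs from (258,155) to (246,232). The bottles stand at (340,176) and (333,204), and the marker at (229,195). Next I'll measure and make a crop to confirm.

```bash
cat > h.py <<'E'
import cv2,numpy as np
def cast(c,uv,z):
    uv=np.asarray(uv,float).reshape(-1,1,2)
    s=cv2.undistortPoints(uv,c["intrinsics"],np.array([float(c["k1"]),0,0,0])).reshape(-1,2)
    R,t=c["R"],c["t"]; o=-R.T@t; d=np.c_[s,np.ones(len(s))]@R
    return o+d*((z-o[2])/d[:,2])[:,None]
def proj(c,X):
    X=np.asarray(X,float).reshape(-1,3)
    return cv2.projectPoints(X,cv2.Rodrigues(np.array(c["R"]))[0],np.array(c["t"]),c["intrinsics"],np.array([float(c["k1"]),0,0,0]))[0].reshape(-1,2)
def mask(c,lo,hi,box):
    h=cv2.cvtColor(c["image"],cv2.COLOR_RGB2HSV); m=cv2.inRange(h,np.array(lo),np.array(hi))
    k=np.zeros_like(m);x0,y0,x1,y1=box;k[y0:y1,x0:x1]=m[y0:y1,x0:x1];return k
def pts(m):
    v,u=np.nonzero(m);return np.c_[u,v].astype(float)
E
python3 - <<'E'
from h import *
T=dict(np.load("top0.npz"));S=dict(np.load("side0.npz"))
for n,c,bb,db,ob in(("top",T,(238,140,268,240),(262,178,308,224),(270,155,305,180)),("side",S,(228,193,316,210),(245,205,300,242),(298,200,320,236))):
    m=mask(c,(105,120,60),(130,255,255),bb);P=cast(c,pts(m),.026)
    mu=P[:,:2].mean(0);w,V=np.linalg.eigh(np.cov((P[:,:2]-mu).T));d=V[:,1]*np.sign(V[0,1]);s=(P[:,:2]-mu)@d
    print(n,"bar",len(P),mu,np.degrees(np.arctan2(d[1],d[0])),mu+s.min()*d,mu+s.max()*d,(np.sqrt(w*12)))
    m=mask(c,(12,40,120),(32,190,255),db)
    k=max(cv2.findContours(m,0,1)[0],key=cv2.contourArea);e=cv2.fitEllipse(k);print(" dish ellipse",e, cast(c,[e[0]],.016))
    m=mask(c,(3,180,120),(16,255,255),ob);p=pts(m);print(" orange",len(p),p.mean(0),cast(c,[p.mean(0)],.025))
c=T["image"][100:250,215:375,::-1];cv2.imwrite("pics/crop1.png",cv2.resize(c,None,fx=4,fy=4,interpolation=cv2.INTER_CUBIC))
E
```

```text
top bar 484 [0.55678136 0.05420034] -9.075659790428265 [0.45953821 0.0697338 ] [0.6570232  0.03818787] [0.01924008 0.21339207]
 dish ellipse ((283.9366455078125, 200.7156219482422), (30.576766967773438, 31.00174903869629), 113.62371063232422) [[ 0.54371452 -0.02572217  0.016     ]]
 orange 273 [286.95604396 168.46153846] [[ 0.62209239 -0.03227209  0.025     ]]
side bar 504 [0.55627006 0.0475383 ] -9.70323769426386 [0.46000706 0.06399844] [0.65384736 0.03085343] [0.03584032 0.20859915]
 dish ellipse ((271.56134033203125, 223.3936767578125), (20.36239242553711, 35.79463577270508), 90.59600067138672) [[ 0.54162997 -0.02647969  0.016     ]]
 orange 79 [307.97468354 217.97468354] [[ 0.62121976 -0.03360753  0.025     ]]
```

View pics/crop1.png

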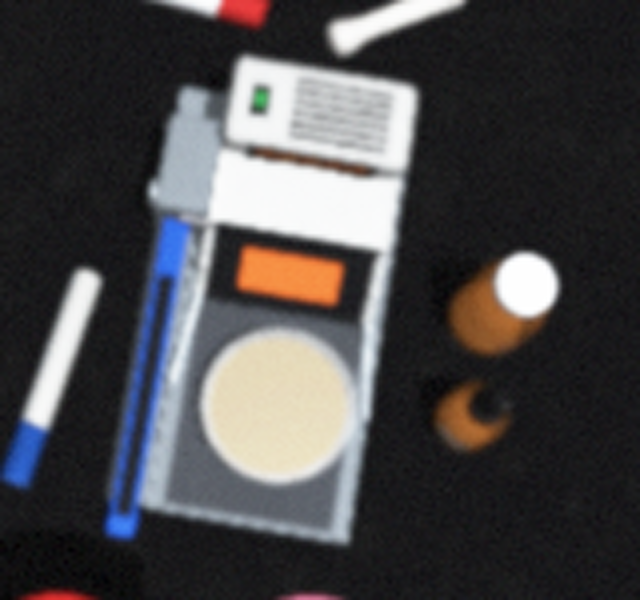

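The crop confirms it: the amber gel dish at (280,405) sits on the grey deck before the orange-panelled flap, with the blue bar on its left. The marker and both bottles are clear of the path. Next I'll fix the chamber frame from the corners.

Run:
```python
from h import *
T=dict(np.load("top0.npz"))
cr=lambda a:np.array(a)/4+[215,100]-.375
# (crop px, chamber x,y,z mm)
L=[((147,507),-135,62,6),((350,543),-135,-62,6),((108,535),-156,82,26),((137,538),-156,66,26),((162,217),40,82,26),((188,222),40,66,26)]
P=np.array([cast(T,[cr(a)],z/1000)[0,:2] for a,_,_,z in L]);Q=np.array([[x,y] for _,x,y,_ in L])/1000
mp,mq=P.mean(0),Q.mean(0);U,_,V=np.linalg.svd((Q-mq).T@(P-mp));R=(U@V).T;t=mp-R@mq
print(P);print("yaw",np.degrees(np.arctan2(R[1,0],R[0,0])),"o",t,"res mm",1000*(P-Q@R.T-t))
th=np.radians(-9.3);R2=np.array([[np.cos(th),-np.sin(th)],[np.sin(th),np.cos(th)]])
for n,p in(("dishT",(.5437,-.0257)),("dishS",(.5416,-.0265)),("barT",(.5568,.0542)),("orange",(.622,-.0323)),("orangeS",(.6212,-.0336))):
    print(n,1000*R.T@(np.array(p)-t))
```

```text
[[ 0.4809332   0.05243471]
 [ 0.46084033 -0.07106146]
 [ 0.46243083  0.07528299]
 [ 0.46093742  0.05806812]
 [ 0.65734545  0.04597568]
 [ 0.6544253   0.02998346]]
yaw -8.609461634278896 o [ 0.60482417 -0.02952163] res mm [[ 0.30648844  0.44566375]
 [-1.22374887 -0.44778039]
 [-0.42649079  0.37564056]
 [ 0.47527495 -1.01952807]
 [ 0.69672514  0.40926313]
 [ 0.17175113  0.23674103]]
dishT [-61.00749821  -5.37163641]
dishS [-62.96407583  -6.47698885]
barT [-60.01603313  75.58907627]
orange [17.39820275 -0.1758634 ]
orangeS [16.80182562 -1.58097348]
```

Request:
drive_tool --pt "0.28 0.03 0.05 0 0 0 -4" --pt "0.28 0.06 0.1 0 0 0 -8" --pt "0.28 0.09 0.15 0 0 0 -12" --pt "0.28 0.12 0.2 0 0 0 -16" --pt "0.28 0.15 0.25 0 0 0 -20" --pt "0.28 0.18 0.3 0 0 0 -24" --pt "0.28 0.21 0.35 0 0 0 -24" --pt "0.28 0.23 0.4 0 0 0 -24"

```text
time: 1.1
ee_pos: [0.381, -0.153, 0.2311]
tool_rot: [-3.141, -0.0, -0.154]
wrist_force: [1.6, -0.1, 0.4]
gripper_width: 0.72
finger_force: 0.0
```

Request:
drive_tool --pt "0.28 0.03 0.05 0 0 0 0" --pt "0.28 0.06 0.1 -0.02 0 0 0" --pt "0.28 0.08 0.14 -0.05 0 0 0" --pt "0.28 0.096 0.17 -0.09 0 0 0" --pt "0.28 0.096 0.182 -0.13 0 0 0" --pt "0.28 0.096 0.182 -0.14 0 0 0" --pt "0.28 0.096 0.182 -0.14 0 0 0" --pt "0.28 0.096 0.182 -0.14 0 0 0"

```text
time: 2.1
ee_pos: [0.4779, 0.0261, 0.0932]
tool_rot: [3.141, -0.003, -0.155]
wrist_force: [0.8, -0.0, -0.0]
gripper_width: 0.718
finger_force: 0.0
```

Run:
```python
from plant import env
from h import *
for n,b in(("top",(205,110,355,290)),("side",(190,120,370,260))):
    c=env.read_camera(n);np.savez(f"{n}1.npz",**c)
    x0,y0,x1,y1=b;I=cv2.resize(c["image"][y0:y1,x0:x1,::-1],None,fx=3.3,fy=3.3,interpolation=cv2.INTER_CUBIC);cv2.imwrite(f"pics/{n}1.png",I)
s=env.observe();print(s["time"],s["ee_pos"],np.degrees(s["tool_rot"]),s["gripper_width"],s["wrist_force"])
```

```text
2.2 [0.47777633 0.02623554 0.09302882] [179.98836073  -0.19188387  -8.88225848] 0.7238569664181889 [-0.11926552  0.25604777  1.12120817]
```

View pics/side1.png

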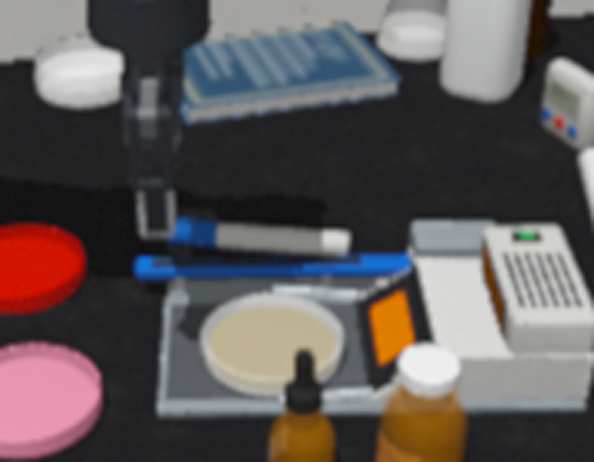

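The right fingertip is seen at crop (155,232), hiding the left one behind it. The dish is at (270,340) and the bar runs from (135,267) to (410,262). I'll check the tip height against the projection.

Run:
```python
from h import *
S=dict(np.load("side1.npz"));T=dict(np.load("top1.npz"))
th=np.radians(-8.88);y=np.array([-np.sin(th),np.cos(th),0]);p=np.array([.4778,.0262,.093])
for dz in(0,.005,.01):
  for s in(-.038,.038):
    q=p+s*y+[0,0,dz]
    print(dz,s,(proj(S,q)[0]-[190,120])*3.3,(proj(T,q)[0]-[205,110])*3.3)
```

```text
0 -0.038 [156.62219383 242.29006054] [248.75802238 389.07752924]
0 0.038 [160.59010524 181.24872167] [136.27616441 369.78385022]
0.005 -0.038 [156.27177225 235.63273448] [249.34710328 388.5350422 ]
0.005 0.038 [160.27939477 174.8994183 ] [136.18220926 369.12559499]
0.01 -0.038 [155.91896617 228.92900702] [249.94337254 387.98591303]
0.01 0.038 [159.96673691 168.50934328] [136.08710818 368.45929868]
```

View pics/top1.png

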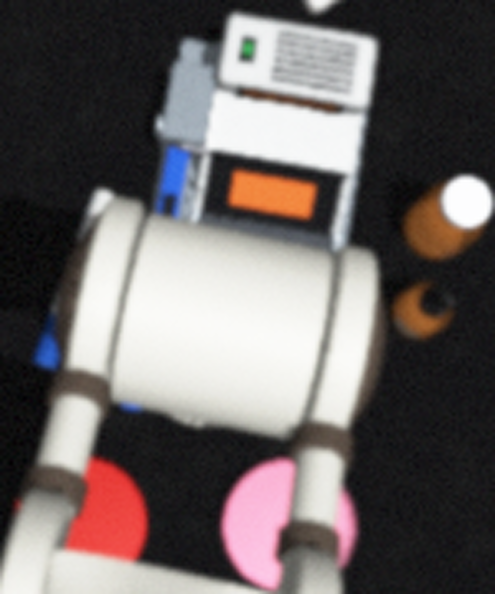

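The top view shows the gripper hiding the deck, with the flap clear. The tips are about 6 mm above the TCP at this opening. Now I'll press down.

Request:
drive_tool --pt "0.28 0 0 -0.03 0 0 0" --pt "0.28 0 0 -0.06 0 0 0" --pt "0.28 0 0 -0.07 0 0 0" --pt "0.28 0 0 -0.075 0 0 0" --pt "0.28 0 0 -0.08 0 0 0" --pt "0.28 0 0 -0.08 0 0 0"

```text
time: 2.95
ee_pos: [0.4771, 0.0269, 0.0124]
tool_rot: [3.141, -0.001, -0.154]
wrist_force: [-3.8, 0.2, 4.5]
gripper_width: 0.719
finger_force: 2.1
```

Request:
drive_tool --pt "0.28 0 0 -0.002 0 0 0" --pt "0.28 0 0 -0.004 0 0 0" --pt "0.28 0 0 -0.004 0 0 0"

```text
time: 3.32
ee_pos: [0.4772, 0.0269, 0.0079]
tool_rot: [3.142, -0.002, -0.154]
wrist_force: [-0.8, -0.4, 3.9]
gripper_width: 0.715
finger_force: 2.0
```

Run:
```python
from plant import env
from h import *
for n,b in(("side",(190,120,370,260)),):
    c=env.read_camera(n);np.savez(f"{n}2.npz",**c)
    x0,y0,x1,y1=b;I=cv2.resize(c["image"][y0:y1,x0:x1,::-1],None,fx=3.3,fy=3.3,interpolation=cv2.INTER_CUBIC);cv2.imwrite(f"pics/{n}2.png",I)
s=env.observe();print(s["time"],s["ee_pos"],np.degrees(s["tool_rot"]),s["gripper_width"],s["wrist_force"],s["ft_torque"])
```

```text
3.375 [0.47722473 0.02685843 0.00782341] [ 1.79997749e+02 -9.26040357e-02 -8.83733125e+00] 0.7166308852016346 [-0.91024076 -1.2940527   3.71098319] [0.04312398 0.20390875 0.028981  ]
```

View pics/side2.png

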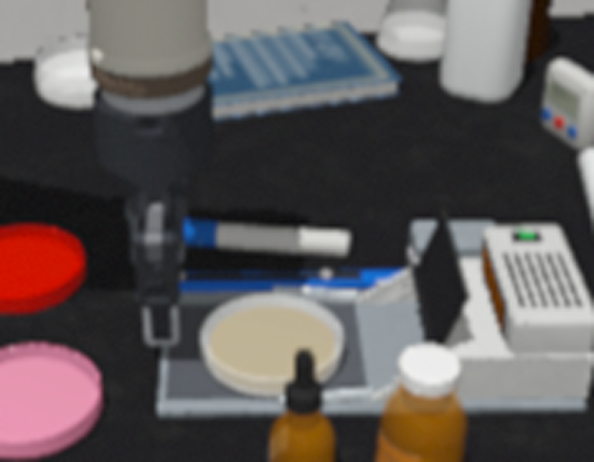

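The flap is now standing up, edge near crop (440,220). The right finger is behind the dish at (160,340). I'll press the remaining few mm to the stop.

Request:
drive_tool --pt "0.28 0 0 -0.002 0 0 0" --pt "0.28 0 0 -0.002 0 0 0"

```text
time: 3.62
ee_pos: [0.4773, 0.0269, 0.0062]
tool_rot: [-3.142, -0.001, -0.154]
wrist_force: [-2.9, -1.0, 10.3]
gripper_width: 0.716
finger_force: 5.0
```

Request:
drive_tool --pt "0.28 0 0 -0.0015 0 0 0" --pt "0.28 0 0 -0.0015 0 0 0"

```text
time: 3.88
ee_pos: [0.4774, 0.0269, 0.0056]
tool_rot: [-3.142, -0.001, -0.154]
wrist_force: [-8.7, -1.0, 21.0]
gripper_width: 0.718
finger_force: 10.6
```

At the stop. I'll ease off about 1 mm and slide along +x of the chamber.

Request:
drive_tool --pt "0.28 0.005 -0.0008 0.001 0 0 0" --pt "0.28 0.01 -0.0015 0.001 0 0 0" --pt "0.28 0.015 -0.0023 0.001 0 0 0" --pt "0.28 0.02 -0.0031 0.001 0 0 0" --pt "0.28 0.025 -0.0038 0.001 0 0 0" --pt "0.28 0.03 -0.0046 0.001 0 0 0" --pt "0.28 0.035 -0.0054 0.001 0 0 0" --pt "0.28 0.04 -0.0061 0.001 0 0 0"

```text
time: 4.88
ee_pos: [0.5144, 0.0219, 0.0059]
tool_rot: [-3.141, 0.007, -0.153]
wrist_force: [-18.1, 2.6, 25.5]
gripper_width: 0.72
finger_force: 13.1
```

Run:
```python
from plant import env
from h import *
for n,b in(("side",(190,120,370,260)),):
    c=env.read_camera(n);np.savez(f"{n}3.npz",**c)
    x0,y0,x1,y1=b;I=cv2.resize(c["image"][y0:y1,x0:x1,::-1],None,fx=3.3,fy=3.3,interpolation=cv2.INTER_CUBIC);cv2.imwrite(f"pics/{n}3.png",I)
s=env.observe();print(s["time"],s["ee_pos"],s["wrist_force"],s["ft_torque"])
```

```text
4.925 [0.51551145 0.02171613 0.00603363] [-13.37539138   1.81919166  18.63180211] [1.1175919  2.18426387 0.4566866 ]
```

View pics/side3.png

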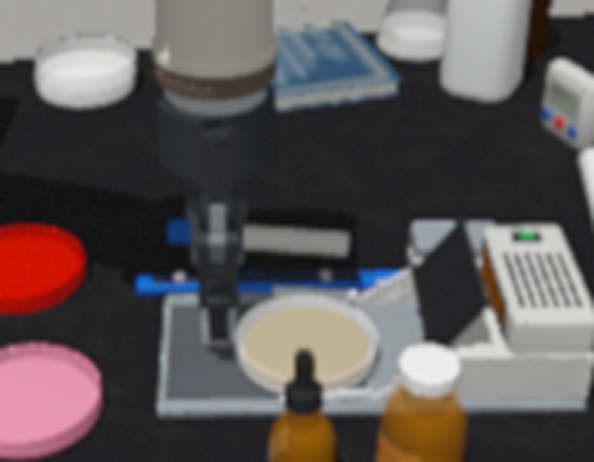

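The flap is fully open and lying back, and the finger at (218,335) is touching the dish, whose centre is at (307,345). I'll ease the press slightly and continue.

Request:
drive_tool --pt "0.28 0.005 -0.0008 0.001 0 0 0" --pt "0.28 0.01 -0.0015 0.001 0 0 0" --pt "0.28 0.015 -0.0023 0.001 0 0 0" --pt "0.28 0.02 -0.0031 0.001 0 0 0" --pt "0.28 0.025 -0.0038 0.001 0 0 0" --pt "0.28 0.03 -0.0046 0.001 0 0 0" --pt "0.28 0.035 -0.0054 0.001 0 0 0" --pt "0.28 0.04 -0.0061 0.001 0 0 0"

```text
time: 5.92
ee_pos: [0.5551, 0.0155, 0.0063]
tool_rot: [-3.141, 0.004, -0.153]
wrist_force: [-10.0, 1.8, 14.6]
gripper_width: 0.723
finger_force: 7.9
```

Run:
```python
from plant import env
from h import *
for n,b in(("side",(190,120,370,260)),):
    c=env.read_camera(n);np.savez(f"{n}4.npz",**c)
    x0,y0,x1,y1=b;I=cv2.resize(c["image"][y0:y1,x0:x1,::-1],None,fx=3.3,fy=3.3,interpolation=cv2.INTER_CUBIC);cv2.imwrite(f"pics/{n}4.png",I)
s=env.observe();print(s["time"],s["ee_pos"],s["wrist_force"],s["ft_torque"],s["tool_rot"])
th=np.radians(-8.75);R=np.array([[np.cos(th),-np.sin(th)],[np.sin(th),np.cos(th)]]);print("tcp ch",1000*R.T@(s["ee_pos"][:2]-[.605,-.0297]))
```

```text
5.975 [0.55602678 0.0153412  0.0064189 ] [-7.75904191  1.76026598 10.36132303] [0.62965089 1.26550869 0.21039317] [-3.14100638e+00  2.64531961e-03 -1.53563139e-01]
tcp ch [-55.25506973  37.06701895]
```

View pics/side4.png

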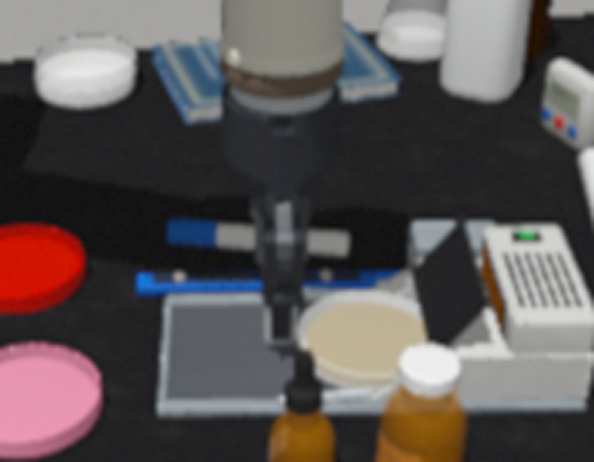

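The dish (365,335) is going under the open flap with the finger at (280,325) right behind it. About 70 mm remain.

Request:
drive_tool --pt "0.28 0.005 -0.0008 0 0 0 0" --pt "0.28 0.01 -0.0015 0 0 0 0" --pt "0.28 0.015 -0.0023 0 0 0 0" --pt "0.28 0.02 -0.0031 0 0 0 0" --pt "0.28 0.025 -0.0038 0 0 0 0" --pt "0.28 0.03 -0.0046 0 0 0 0" --pt "0.28 0.035 -0.0054 0 0 0 0" --pt "0.28 0.04 -0.0061 0 0 0 0"

```text
time: 6.98
ee_pos: [0.5953, 0.0094, 0.0064]
tool_rot: [-3.141, 0.004, -0.153]
wrist_force: [-9.7, 2.0, 13.5]
gripper_width: 0.721
finger_force: 7.3
```

Request:
drive_tool --pt "0.28 0.004 -0.0006 0 0 0 0" --pt "0.28 0.008 -0.0012 0 0 0 0" --pt "0.28 0.012 -0.0018 0 0 0 0" --pt "0.28 0.016 -0.0025 0 0 0 0" --pt "0.28 0.019 -0.0029 0 0 0 0" --pt "0.28 0.022 -0.0034 0 0 0 0"

```text
time: 7.72
ee_pos: [0.6175, 0.006, 0.0064]
tool_rot: [-3.141, 0.003, -0.153]
wrist_force: [-8.4, 1.5, 13.2]
gripper_width: 0.723
finger_force: 6.7
```

Run:
```python
from plant import env
from h import *
for n,b in(("side",(220,120,380,260)),):
    c=env.read_camera(n);np.savez(f"{n}5.npz",**c)
    x0,y0,x1,y1=b;I=cv2.resize(c["image"][y0:y1,x0:x1,::-1],None,fx=4,fy=4,interpolation=cv2.INTER_CUBIC);cv2.imwrite(f"pics/{n}5.png",I)
s=env.observe();print(s["time"],s["ee_pos"],s["wrist_force"],s["ft_torque"],s["tool_rot"])
th=np.radians(-8.75);R=np.array([[np.cos(th),-np.sin(th)],[np.sin(th),np.cos(th)]]);print("tcp ch",1000*R.T@(s["ee_pos"][:2]-[.605,-.0297]))
```

```text
7.775 [0.61798622 0.00588801 0.00646018] [-6.91213196  1.34172771 10.6754372 ] [0.68818798 1.15707472 0.23384885] [-3.14099204e+00  2.36147712e-03 -1.53581140e-01]
tcp ch [ 7.42131547 37.14932349]
```

View pics/side5.png

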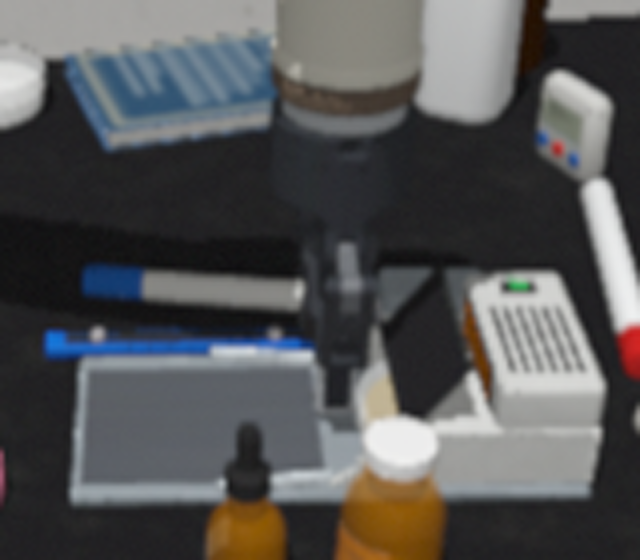

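The dish rim shows only at (378,395) with the finger at (338,400) behind it. About 8 mm are left, so I'll creep until the rubber stop shows in the force.

Request:
drive_tool --pt "0.28 0.002 -0.0003 0 0 0 0" --pt "0.28 0.004 -0.0006 0 0 0 0" --pt "0.28 0.006 -0.0009 0 0 0 0"

```text
time: 8.15
ee_pos: [0.6234, 0.0051, 0.0064]
tool_rot: [-3.141, 0.003, -0.153]
wrist_force: [-9.5, 1.0, 12.6]
gripper_width: 0.722
finger_force: 6.9
```

Request:
drive_tool --pt "0.28 0.001 -0.0002 0 0 0 0" --pt "0.28 0.002 -0.0003 0 0 0 0"

```text
time: 8.4
ee_pos: [0.6243, 0.005, 0.0064]
tool_rot: [-3.141, 0.006, -0.153]
wrist_force: [-14.1, 0.9, 17.2]
gripper_width: 0.716
finger_force: 9.0
```

Request:
drive_tool --pt "0.28 0.001 -0.0002 0 0 0 0" --pt "0.28 0.002 -0.0003 0 0 0 0"

```text
time: 8.65
ee_pos: [0.6263, 0.0047, 0.0064]
tool_rot: [-3.141, 0.006, -0.154]
wrist_force: [-14.8, 1.8, 16.9]
gripper_width: 0.722
finger_force: 10.6
```

Request:
drive_tool --pt "0.28 0.001 -0.0002 0 0 0 0" --pt "0.28 0.002 -0.0003 0 0 0 0"

```text
time: 8.9
ee_pos: [0.6263, 0.0047, 0.0063]
tool_rot: [-3.141, 0.011, -0.153]
wrist_force: [-21.7, 1.9, 24.4]
gripper_width: 0.722
finger_force: 14.4
```

Request:
drive_tool --pt "0.28 0.001 -0.0002 0 0 0 0" --pt "0.28 0.002 -0.0003 0 0 0 0"

```text
time: 9.15
ee_pos: [0.6264, 0.0048, 0.0063]
tool_rot: [-3.141, 0.016, -0.153]
wrist_force: [-27.5, 1.7, 31.4]
gripper_width: 0.721
finger_force: 18.6
```

Run:
```python
from plant import env
from h import *
c=env.read_camera("side");np.savez("side6.npz",**c)
I=cv2.resize(c["image"][190:250,280:360,::-1],None,fx=8,fy=8,interpolation=cv2.INTER_CUBIC);cv2.imwrite("pics/side6.png",I)
s=env.observe();print(s["time"],s["ee_pos"],s["wrist_force"],s["ft_torque"])
th=np.radians(-8.75);R=np.array([[np.cos(th),-np.sin(th)],[np.sin(th),np.cos(th)]]);print("tcp ch",1000*R.T@(s["ee_pos"][:2]-[.605,-.0297]))
for x,y,z in((27,0,22),(27,0,6),(30,-20,22),(36,0,36)):
    print((x,y,z),(proj(c,np.r_[R@[x/1e3,y/1e3]+[.605,-.0297],z/1e3])[0]-[280,190])*8)
```

```text
9.2 [0.62640646 0.00472813 0.00628792] [-27.16091572   1.04433745  29.65968207] [1.05162629 4.34891211 0.22999601]
tcp ch [15.91999361 37.28385809]
(27, 0, 22) [260.33058024 228.75141684]
(27, 0, 6) [256.61386948 274.98928422]
(30, -20, 22) [281.47119514 273.5076584 ]
(36, 0, 36) [296.72654725 186.83184931]
```

View pics/side6.png

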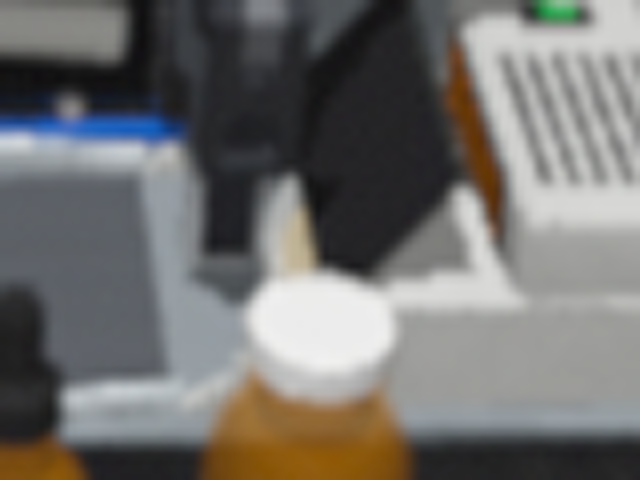

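The finger stalled at chamber x = 15.9 with the force rising. The dish rim's left edge at crop (262,230) matches the predicted home edge (260,229), so it is home. I'll withdraw with the bar held, then lift.

Request:
drive_tool --pt "0.28 -0.004 0.0006 0 0 0 0" --pt "0.28 -0.012 0.0018 0 0 0 0" --pt "0.28 -0.022 0.0034 0 0 0 0" --pt "0.28 -0.032 0.0049 0 0 0 0" --pt "0.28 -0.042 0.0065 0 0 0 0" --pt "0.28 -0.052 0.008 0 0 0 0" --pt "0.28 -0.062 0.0095 0 0 0 0" --pt "0.28 -0.072 0.011 0 0 0 0"

```text
time: 10.2
ee_pos: [0.5613, 0.0141, 0.0066]
tool_rot: [-3.141, -0.003, -0.155]
wrist_force: [3.6, 0.2, 5.5]
gripper_width: 0.719
finger_force: 2.6
```

Request:
drive_tool --pt "0.28 -0.01 0.0015 0 0 0 0" --pt "0.28 -0.02 0.003 0 0 0 0" --pt "0.28 -0.02 0.003 0.003 0 0 0" --pt "0.28 -0.02 0.003 0.007 0 0 0" --pt "0.28 -0.02 0.003 0.011 0 0 0" --pt "0.28 -0.02 0.003 0.015 0 0 0" --pt "0.28 -0.02 0.003 0.02 0 0 0" --pt "0.28 -0.02 0.003 0.03 0 0 0"

```text
time: 11.2
ee_pos: [0.54, 0.0173, 0.0357]
tool_rot: [3.142, 0.001, -0.154]
wrist_force: [0.6, 0.5, -0.2]
gripper_width: 0.725
finger_force: 0.0
```

Request:
drive_tool --pt "0.28 0 0 0.04 0 0 0" --pt "0.28 0 0 0.09 0 0 0" --pt "0.28 -0.04 0 0.13 0 0 0" --pt "0.28 -0.09 0 0.15 0 0 0" --pt "0.28 -0.14 0 0.15 0 0 0" --pt "0.28 -0.14 0 0.15 0 0 0"

```text
time: 11.95
ee_pos: [0.3976, 0.0178, 0.1854]
tool_rot: [3.142, 0.0, -0.154]
wrist_force: [0.4, -0.1, 0.6]
gripper_width: 0.715
finger_force: 0.0
```

Run:
```python
from plant import env
from h import *
I=[]
for n,(x0,y0) in(("side",(215,175)),("top",(225,105))):
    c=env.read_camera(n);np.savez(f"{n}7.npz",**c)
    I.append(cv2.resize(c["image"][y0:y0+100,x0:x0+160,::-1],None,fx=3,fy=3,interpolation=cv2.INTER_CUBIC)[:290])
cv2.imwrite("pics/fin.png",np.vstack(I))
s=env.observe();print(s["time"],s["ee_pos"],s["wrist_force"])
```

```text
12.05 [0.40082067 0.01711495 0.18649681] [0.51063726 0.79516086 0.58872635]
```

View pics/fin.png

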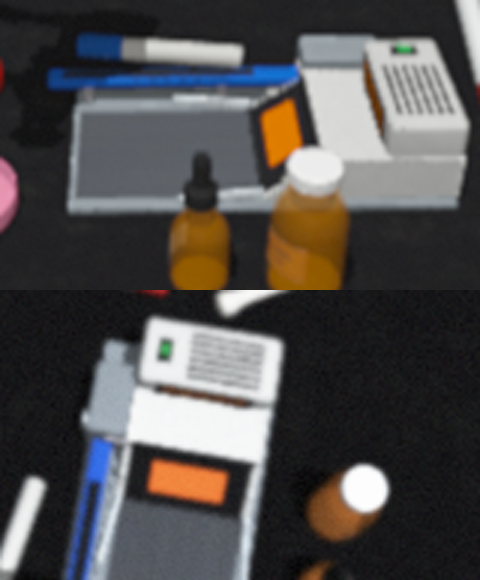

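The flap is shut (orange panel at (282,132)), the bar is up, the deck is empty and the bystanders stand where they were. Handing in.

```bash
python3 -c "
from plant import env
print(env.hand_in())"
```

```text
the job is handed in; nothing more can be done
None
```

I slid the dish home against the stop, the flap shut behind it, the bar came back up, and I handed the job in at about 12 s; the hand-in gave no verdict.

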